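# Load a diesel injector into the tester and latch its sliding guard

### The arm

A 7-joint arm with a two-finger parallel gripper is mounted at the origin on the work surface. World frame = base frame: x ahead of the robot, y to its left, z up, the work surface at z = 0. Lengths are in m, angles in rad, forces in N, time in s.
With the tool pointing down it reaches from about 0.425 to 0.875 m from the base axis. Payload 4.7 kg.
Tool frame: the origin (TCP) lies between the finger pads; the fingertips stand 14 mm ahead of it and the grasp point (between the pads) lies 5 mm behind it; z points along the fingers, y is the line along which they close (so a half turn about z gives the same grasp; the last joint's range is limited). The gripper opens to 87 mm and grips with 3 to 60 N. Pads are 19 mm wide; open, the fingers measure 117 mm over their backs; the gripper's body (75 mm by 190 mm) begins 51 mm behind the grasp point.
Start: joints at [-1.26, 0.321, -0.07, 1.45, 0.023, 1.371, -0.057], TCP at [0.19, 0.622, 0.237] pointing down, gripper open.
Joint ranges: [-2.86, 2.86], [-0.3, 2.09], [-1.38, 1.24], [0.06, 2.45], [-1.56, 4.7], [0.09, 2.05], [-2.69, 2.69]. Speed limits (rad/s): [2.57, 2.57, 3.14, 3.14, 3.14, 3.14, 3.14].

### API

Orientations are given as a rotation vector (axis times angle).
In Python, from bench import ctrl gives the robot as it stands.
- The arm moves only by the tool step_arm, never from a script. Its argument "commands" is a list of rows, each an object with "travel": the shift along the tool's x, y, z in m, a list of three; "turn": the turn, a rotation vector about the tool's x, y, z in degrees, a list of three. A call has 1 to 5 rows; each row is the pose to reach, as a shift and turn from the pose commanded when the call began, along the tool's axes at that moment; what a row does not reach only later rows make up. A row lasts 1/10 s, in which the tool goes at most 50 mm and 8.59 degrees, less where a joint would pass 70% of its speed; a pose out of reach is approached as far as the arm can. A call with a gripper value outside its range is refused whole. "gripper" is the opening, from 0 (shut) to 1 (fully open), set as the call begins (left out, the last holds). The fingers move at their own pace and stop on an object; "force" is the grip in N (left out, the last holds). Time passes only in rows, so rows that repeat a pose let the fingers close. It gives the time, the measured TCP pose, the force, the opening and the grip force at its end, in the units of the state.
- ctrl.get_state(): the state, without advancing time (a new reading comes with each control period).
- ctrl.get_image(name): name is "scene" or "top"; returns the picture (400x640x3 uint8, red, green, blue); there is no depth.
- ctrl.camera_model(name): a dict with "fx", "fy", "cx", "cy" (pixels), "k1" (the pictures are not rectified: a ray, as slopes to the right and down, at radius r is drawn at 1 + k1 r^2 times it, then the intrinsics apply), "R" (3x3) and "t" (3): a world point X has camera coordinates R X + t. Camera axes: x right, y down, z forward; pixel columns grow to the right and rows downward; lengths in m; the calibration is good to about 2 mm. A picture is of the moment at which its call begins. camera_model takes no time and is no camera call.
- ctrl.close_job(): hands the job in; it is judged then, once.
The state is a dict: "time": time; "joint_positions": joint angles; "qd": joint speeds; "joint_torque": joint torques, N m; "position": TCP position; "tool_rot": TCP orientation; "ft_force": force on the tool from outside, world axes, zero at the start; "torque": the same for the moment, N m; "grip_width": opening from 0.0 (shut) to 1.0 (fully open); "grip_force": force on a finger pad.
Only numpy, scipy, OpenCV 4.12 (cv2) and the standard library are available. Lean on these libraries where they do the work, as an engineer would, in place of code of your own. Each camera call takes 0.05 s, during which the arm holds its last target. There are 200 camera calls.

### The job

Take the diesel injector out of its stand and lower it gently, nozzle down, into the socket of the injector tester until it sits fully home. Then push the clear sliding guard shut over it until the sprung catch clicks down behind the guard's strike plate and holds it shut, without ramming the guard into its end seal. Let go of everything, and leave the blue box, the spanner and the tin where they are.

Things in the scene. Friction and masses are not known exactly. Their poses are not given: they have to be found in the camera images.
- injector: Steel diesel injector, round, 135 mm long, 0.3 kg, upright in the stand. Origin: tip of the nozzle (lower end), z up along it. From the tip up: nozzle 9 mm diameter to 18 mm; nut 24 mm diameter to 62 mm, its lower edge tapered (18 to 24 mm diameter in 6 mm); plain body 20 mm diameter to 112 mm (grip here, about 102 mm above the tip); thin inlet end to 135 mm.
- stand: Fixed grey block 60 x 60 x 65 mm on a 76 mm square foot, with a vertical bore 26 mm diameter, 42 mm deep, in which the injector stands, nozzle tip 5 mm and top 140 mm above the bench. Origin: centre of its underside. Stand and blue box may swap places.
- tester: Injector tester: grey cabinet 410 mm (y) x 220 mm (x), aluminium deck 75 mm above the bench. Fixed. Origin on the bench, x away from the robot, z up; the guard shuts towards -y. Socket in the deck at y = -75 mm. An end frame 90 mm high, with the catch on top (up to 113 mm above the deck), stands at y -140 to -160 mm. Low manifold and gauge (114 mm above the bench) at y = 190 mm.
- socket (a point): Centre of the mouth of the tester's vertical bore, at deck height; axes as tester. Bore 26 mm diameter, 42 mm deep, 2 mm chamfer, then a ledge with a 14 mm hole for the nozzle. Fully home the injector is upright, its tip 60 mm below this point. The open guard begins 70 mm away towards +y (less by guard). Over 40 N between injector and tester is too rough.
- guard (a joint): Travel of the guard, m: 0 open, grows as it slides shut along the tester's -y; starts at 0 to 0.025. A clear plastic tunnel 145 mm long, 126 mm wide, its top 164 mm above the bench, open at its leading end; 0.7 kg, about 2 N friction. The end frame is clamped in slotted holes, so the catch clicks anywhere between 0.131 and 0.149.
- handle (a point): Middle of the black handle bar on top of the guard: 12 mm diameter, 90 mm long across the travel (tester's x), its axis 30 mm above the guard's top (24 mm free under it). Moves with the guard; axes as tester. Push it from its +y side, where the guard's flat top runs on for 35 mm.
- catch (a joint): Angle of the sprung hook on top of the end frame, rad: 0 down (at rest or clicked), about 0.18 when the strike plate on the guard's leading edge has lifted its sloping nose to the full; then it drops behind the plate. The plate meets the nose about 12 mm before the click. Once dropped it holds the guard by itself.
- seal (a joint): Squeeze of the rubber end seal, m: 0 free, 0.003 at the click, 0.005 solid. About 3.5 N per mm. Push to be felt: 2 N sliding, 4 to 8 N up the catch's slope, 10 to 14 N just before the click; 2 mm past it the seal is solid and the force shoots up. Over 25 N on the seal is too much. Latched it stays squeezed 2 to 3.5 mm; unlatched it goes slack.
- nozzle_box: Bystander: closed blue plastic box 87 x 57 x 35 mm lying near the stand, origin at the centre of its underside. Not to be moved.
- spanner: Bystander: steel spanner about 200 mm long lying flat on the bench to the left of the tester. Not to be moved.
- tin: Bystander: round tin 66 mm diameter, 70 mm high, beyond the stand; origin at the centre of its underside. Not to be moved.

How it is judged:
By the outcome, as a careful person would: the job done as asked, in the order asked, and still so for the second after the job is handed in, with the robot touching nothing.
It also fails if it takes over 64 s, if anything falls off the work surface, if the arm or the gripper's body presses on something with over 40 N, if the wrist force passes 120 N, or if a joint passes its speed limit or range.

## Working session

There is one attempt and no reset: what is moved stays moved. The work goes in short steps, Python scripts to look and compute and a tool call to move; the robot and the scene stay as the last step left them, time stands still between calls to the robot, and variables do not carry over. Pictures are saved under pics/ and viewed, at most 10 in all, crops included, and the job is handed in when it is done.

Besides the shell and the picture viewer there is one more tool, called as name(argument=value, ...), one argument or row to a line, values as JSON. step_arm: Moves the arm, as the interface text tells. Its arguments: {"type":"object","properties":{"commands":{"type":"array"},"gripper":{"type":"number"},"force":{"type":"number"}},"required":["commands"]}

```bash
mkdir -p pics; ls
python3 - <<'E'
from bench import ctrl
import cv2
for n in("scene","top"):
    cv2.imwrite(f"pics/{n}0.png",ctrl.get_image(n)[:,:,::-1]); m=ctrl.camera_model(n); print(n,m)
s=ctrl.get_state();print(s)
E
```

```text
pics
scene {'fx': 402.38413397656393, 'fy': 402.38413397656393, 'cx': 311.1449273943978, 'cy': 194.08697246552617, 'k1': -0.015425555231095798, 'R': array([[ 0.66892923,  0.74307857,  0.01918139],
       [ 0.41798716, -0.35468855, -0.83635087],
       [-0.61467099,  0.56747711, -0.54785884]]), 't': array([-0.349376  , -0.10503701,  1.50339749])}
top {'fx': 513.1538733358027, 'fy': 513.1538733358027, 'cx': 312.7134691099756, 'cy': 196.71437446620573, 'k1': -0.09120790791329912, 'R': array([[ 0.02464133, -0.99968756,  0.00419437],
       [-0.99582684, -0.02491453, -0.08779619],
       [ 0.08787326, -0.00201345, -0.99612963]]), 't': array([-0.02269219,  0.55256762,  1.56149301])}
{'time': 0.1, 'joint_positions': array([-1.25991649,  0.32173163, -0.0700706 ,  1.45155341,  0.02263517,
        1.370808  , -0.05685491]), 'qd': array([ 0.00125385, -0.0035664 ,  0.00138888, -0.00321086,  0.00045028,
        0.00080133, -0.0004109 ]), 'joint_torque': array([ 4.99090493e-04, -4.92570591e+01, -4.05376581e-01, -3.13398099e+01,
       -6.41848426e-02,  3.94631596e-02,  6.74104808e-05]), 'position': array([0.19001428, 0.62111059, 0.23558176]), 'tool_rot': array([-4.64350198e-01, -3.10696223e+00,  2.68597182e-03]), 'ft_force': array([-0.06632249,  0.03248378,  0.61322741]), 'torque': array([ 0.04857209,  0.00266279, -0.01131519]), 'grip_force': 0.0, 'grip_width': 0.9991626638763407}
```

View pics/scene0.png

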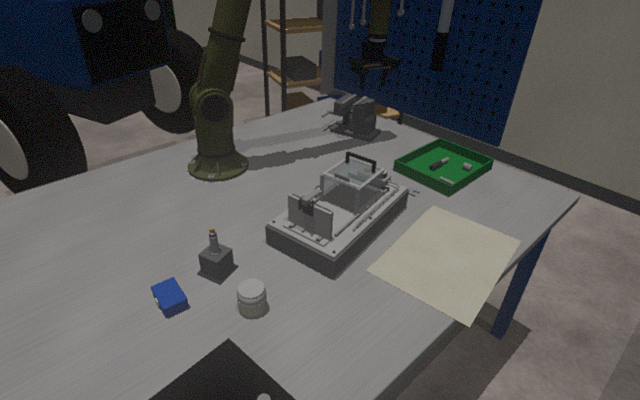

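View pics/top0.png

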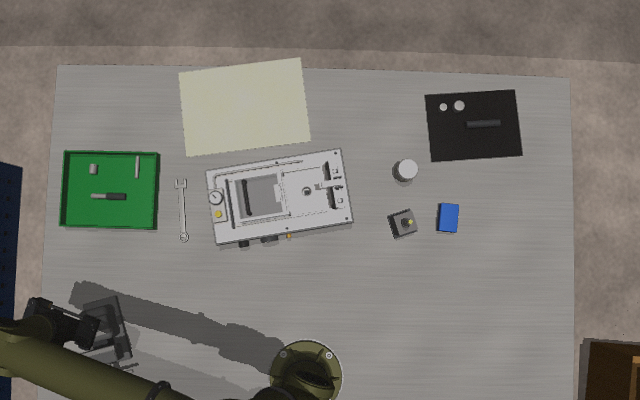

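The scene view shows the injector in the stand at about (213,245), the tester around (340,215), the box at (170,295) and the tin at (252,297). In the top view the injector tip-end is near (410,222), the socket near (306,191) and the handle near (247,197). I'll enlarge crops for finer readings.

Run:
```python
import cv2
t=cv2.imread("pics/top0.png");s=cv2.imread("pics/scene0.png")
cv2.imwrite("pics/tc.png",cv2.resize(t[140:255,200:360],None,fx=5,fy=5,interpolation=cv2.INTER_CUBIC))
a=cv2.resize(t[195:245,375:425],(400,400),interpolation=cv2.INTER_CUBIC)
b=cv2.resize(s[220:290,190:260],(400,400),interpolation=cv2.INTER_CUBIC)
cv2.imwrite("pics/inj.png",cv2.hconcat([a,b]))
```

```text
(no output)
```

View pics/tc.png

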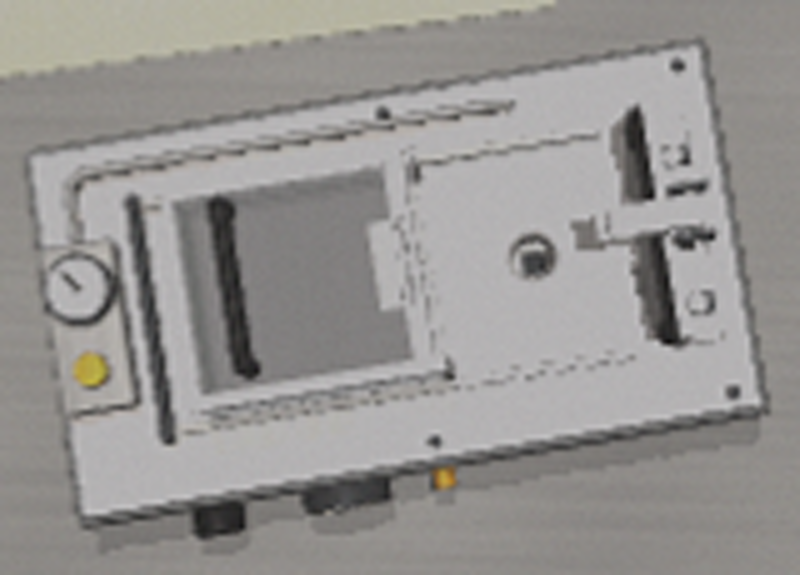

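View pics/inj.png

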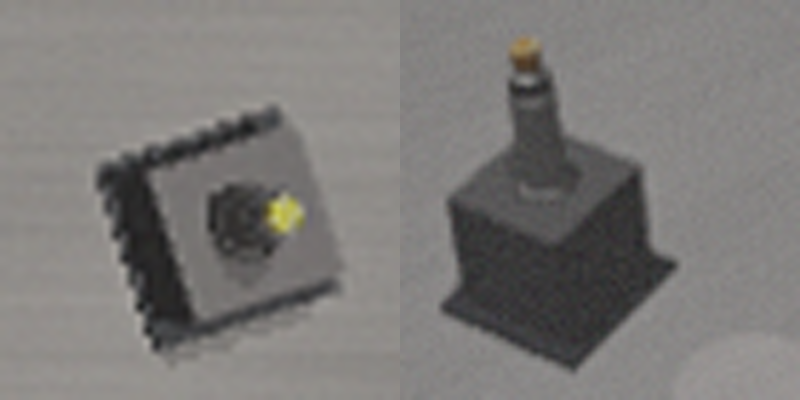

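```bash
cat > h.py <<'E'
import numpy as np
from scipy.optimize import least_squares
from bench import ctrl
def ray(n,uv):
    m=ctrl.camera_model(n); d=np.array([(uv[0]-m['cx'])/m['fx'],(uv[1]-m['cy'])/m['fy']]); p=d.copy()
    for _ in range(8): p=d/(1+m['k1']*(p@p))
    return -m['R'].T@m['t'], m['R'].T@np.r_[p,1]
def hit(n,uv,z):
    c,d=ray(n,uv); return (c+d*(z-c[2])/d[2])
def proj(n,X):
    m=ctrl.camera_model(n); q=m['R']@np.asarray(X)+m['t']; p=q[:2]/q[2]; p=p*(1+m['k1']*(p@p))
    return p*[m['fx'],m['fy']]+[m['cx'],m['cy']]
def crop(p,s,o): return (np.array(p)+.5)/s-.5+o
E
python3 - <<'E'
from h import *
np.set_printoptions(precision=4,suppress=True)
o=[200,140]
C=[hit("top",crop(p,5,o),.075) for p in [(28,153),(703,42),(766,408),(85,522)]]
print("deck",np.array(C)); c=np.mean(C,0)
L=[np.linalg.norm(C[i]-C[(i+1)%4]) for i in range(4)];print(L,"centre",c)
yv=(C[0]+C[3]-C[1]-C[2])[:2]; yv/=np.linalg.norm(yv); print("yaxis",yv,np.degrees(np.arctan2(-yv[0],yv[1])))
print("socket direct",hit("top",crop((533,257),5,o),.075),"pred",c[:2]-.075*yv)
H=[hit("top",crop(p,5,o),.194) for p in [(222,205),(247,370)]]; h=np.mean(H,0);print("handle",h,np.linalg.norm(H[0]-H[1]),"y in tester",(h-c)[:2]@yv,"x",(h-c)[:2]@[yv[1],-yv[0]])
print("inj top",hit("top",crop((287,214),8,[375,195]),.140), "scene",hit("scene",crop((125,42),400/70,[190,220]),.140))
S=[hit("top",crop(p,8,[375,195]),.065) for p in [(148,172),(283,128),(340,275),(195,320)]];print("stand",np.mean(S,0))
print(np.array(S))
print("strike",[hit("top",crop(p,5,o),.164) for p in [(372,222),(385,310)]])
E
```

```text
deck [[ 0.6206  0.3172  0.075 ]
 [ 0.6982 -0.0882  0.075 ]
 [ 0.4782 -0.1302  0.075 ]
 [ 0.4001  0.2737  0.075 ]]
[np.float64(0.412786091313967), np.float64(0.22399669841120112), np.float64(0.41132923481033795), np.float64(0.22479487068034612)] centre [0.5493 0.0931 0.075 ]
yaxis [-0.189  0.982] 10.89360364632108
socket direct [0.5652 0.0111 0.075 ] pred [0.5635 0.0195]
handle [0.5325 0.1742 0.194 ] 0.09266700539531084 y in tester 0.08275081100363478 x -0.0011808532685046384
inj top [ 0.479  -0.2903  0.14  ] scene [ 0.4775 -0.2871  0.14  ]
stand [ 0.4784 -0.2877  0.065 ]
[[ 0.497  -0.2521  0.065 ]
 [ 0.5148 -0.3031  0.065 ]
 [ 0.4599 -0.3252  0.065 ]
 [ 0.4418 -0.2705  0.065 ]]
strike [array([0.5739, 0.1015, 0.164 ]), array([0.5243, 0.0926, 0.164 ])]
```

Run:
```python
from h import *
import cv2
t=cv2.imread("pics/top0.png");s=cv2.imread("pics/scene0.png")
A=np.array([.5652,.0111,.075]);B=np.array([.5635,.0195,.075])
print([proj(n,X) for n in("top","scene") for X in(A,B)])
f=8
def mk(im,n,o,w,h):
    c=cv2.resize(im[o[1]:o[1]+h,o[0]:o[0]+w],None,fx=f,fy=f,interpolation=cv2.INTER_CUBIC)
    for X,col in((A,(0,0,255)),(B,(0,255,0))):
        pts=[((proj(n,X+[.013*np.cos(a),.013*np.sin(a),0])-o+.5)*f-.5) for a in np.linspace(0,6.28,40)]
        for p in pts: cv2.circle(c,tuple(int(round(v)) for v in p),1,col,-1)
    return c
cv2.imwrite("pics/sock.png",cv2.hconcat([mk(t,"top",(285,170),50,50),mk(s,"scene",(305,190),50,50)]))
```

```text
[array([306.18514775, 190.99158274]), array([303.36569202, 191.48659319]), array([324.92155644, 217.25018579]), array([326.6729708 , 215.81339991])]
```

View pics/sock.png

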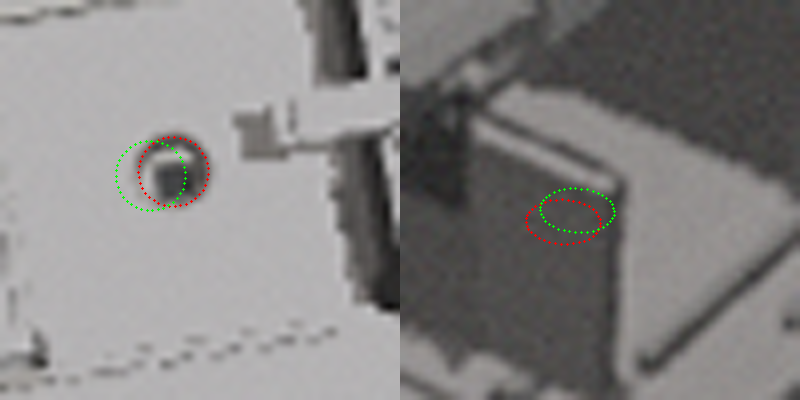

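The socket's true mouth sits at crop (172,171), matching the red circle (0.565, 0.011, 0.075). The green one, predicted from the deck outline, is about 8 mm off. I'll go with the direct reading and move.

```bash
cat >> h.py <<'E'
from scipy.spatial.transform import Rotation as Ro
def plan(xyz,yang=10.9,n=5):
    s=ctrl.get_state(); R=Ro.from_rotvec(s['tool_rot']); a=np.radians(yang)
    y=np.array([np.cos(a),np.sin(a),0]); z=np.array([0,0,-1.]); T=Ro.from_matrix(np.c_[np.cross(y,z),y,z])
    d=R.inv().apply(np.array(xyz)-s['position']); w=np.degrees((R.inv()*T).as_rotvec())
    print("pos",s['position'].round(4),"t",round(s['time'],2),"ft",s['ft_force'].round(2),"grip",round(s['grip_width'],3),round(s['grip_force'],1),"q",s['joint_positions'].round(2))
    print("travel",d.round(4),"|",round(np.linalg.norm(d),3),"turn",w.round(2))
E
python3 - <<'E'
from h import *
plan((.41,.45,.30),50); plan((.58,.11,.30),10.9)
E
```

```text
pos [0.19   0.6211 0.2356] t 0.1 ft [-0.07  0.03  0.61] grip 0.999 0.0 q [-1.26  0.32 -0.07  1.45  0.02  1.37 -0.06]
travel [-0.2604 -0.0994 -0.0642] | 0.286 turn [-0.1   0.03 23.  ]
pos [0.19   0.6211 0.2356] t 0.1 ft [-0.07  0.03  0.61] grip 0.999 0.0 q [-1.26  0.32 -0.07  1.45  0.02  1.37 -0.06]
travel [-0.5224 -0.3749 -0.0637] | 0.646 turn [-8.00e-02  6.00e-02  6.21e+01]
```

step_arm(
  commands=[
    {"travel":[-0.04,-0.016,-0.02],"turn":[0,0,4]},
    {"travel":[-0.085,-0.032,-0.03],"turn":[0,0,8]},
    {"travel":[-0.13,-0.05,-0.045],"turn":[0,0,12]},
    {"travel":[-0.175,-0.067,-0.055],"turn":[0,0,17]},
    {"travel":[-0.22,-0.084,-0.064],"turn":[0,0,23]},
  ],
)

```text
time: 0.6
position: [0.3773, 0.4754, 0.301]
tool_rot: [1.08, 2.95, 0.0]
ft_force: [1.3, 0.7, -1.1]
grip_width: 0.999
grip_force: 0.0
```

Run:
```python
from h import *
plan((.58,.11,.30),10.9)
```

```text
pos [0.3773 0.4754 0.301 ] t 0.6 ft [ 1.32  0.67 -1.06] grip 0.999 0.0 q [-1.03  0.2   0.1   1.47 -0.02  1.47 -0.06]
travel [-0.3908 -0.1481  0.001 ] | 0.418 turn [ 1.000e-02 -1.000e-02  3.887e+01]
```

step_arm(
  commands=[
    {"travel":[-0.045,-0.017,0],"turn":[0,0,8]},
    {"travel":[-0.09,-0.034,0],"turn":[0,0,16]},
    {"travel":[-0.135,-0.051,0],"turn":[0,0,24]},
    {"travel":[-0.18,-0.068,0],"turn":[0,0,32]},
    {"travel":[-0.225,-0.085,0],"turn":[0,0,38.9]},
  ],
)

```text
time: 1.1
position: [0.4941, 0.2652, 0.3003]
tool_rot: [-2.002, -2.42, 0.0]
ft_force: [0.8, 1.1, 0.3]
grip_width: 0.999
grip_force: 0.0
```

Run:
```python
from h import *
plan((.58,.08,.30),10.9)
plan((.55,-.1,.30),10.9)
```

```text
pos [0.4941 0.2652 0.3003] t 1.1 ft [0.79 1.14 0.32] grip 0.999 0.0 q [-0.83  0.1   0.31  1.59 -0.03  1.45 -0.32]
travel [-0.1981  0.0497  0.0002] | 0.204 turn [-0.02 -0.   -0.11]
pos [0.4941 0.2652 0.3003] t 1.1 ft [0.79 1.14 0.32] grip 0.999 0.0 q [-0.83  0.1   0.31  1.59 -0.03  1.45 -0.32]
travel [-3.693e-01 -1.350e-02  2.000e-04] | 0.37 turn [-0.02 -0.   -0.11]
```

step_arm(
  commands=[
    {"travel":[-0.05,0,0],"turn":[0,0,0]},
    {"travel":[-0.1,0,0],"turn":[0,0,0]},
    {"travel":[-0.15,0,0],"turn":[0,0,0]},
    {"travel":[-0.2,0,0],"turn":[0,0,0]},
    {"travel":[-0.25,0,0],"turn":[0,0,0]},
  ],
)

```text
time: 1.6
position: [0.5415, 0.0198, 0.3003]
tool_rot: [-1.996, -2.426, -0.0]
ft_force: [0.8, 0.3, 0.4]
grip_width: 1.001
grip_force: 0.0
```

step_arm(
  commands=[
    {"travel":[-0.05,0,0],"turn":[0,0,0]},
    {"travel":[-0.1,-0.005,0],"turn":[0,0,0]},
    {"travel":[-0.15,-0.015,0],"turn":[0,0,0]},
    {"travel":[-0.2,-0.03,0],"turn":[0,0,0]},
    {"travel":[-0.25,-0.06,0],"turn":[0,0,0]},
  ],
)

```text
time: 2.1
position: [0.5349, -0.2258, 0.2999]
tool_rot: [1.995, 2.426, -0.001]
ft_force: [1.3, 0.2, -0.4]
grip_width: 0.999
grip_force: 0.0
```

Run:
```python
from h import *
plan((.478,-.289,.19),10.9)
```

```text
pos [ 0.5349 -0.2258  0.2999] t 2.1 ft [ 1.31  0.23 -0.39] grip 0.999 0.0 q [-0.27  0.17  0.72  1.55 -0.11  1.46  0.64]
travel [-0.051  -0.0679  0.11  ] | 0.139 turn [-0.04  0.04  0.23]
```

step_arm(
  commands=[
    {"travel":[-0.025,-0.034,0],"turn":[0,0,0]},
    {"travel":[-0.051,-0.068,0],"turn":[0,0,0.2]},
    {"travel":[-0.051,-0.068,0.04],"turn":[0,0,0.2]},
    {"travel":[-0.051,-0.068,0.08],"turn":[0,0,0.2]},
    {"travel":[-0.051,-0.068,0.11],"turn":[0,0,0.2]},
  ],
)

```text
time: 2.6
position: [0.4767, -0.2868, 0.1882]
tool_rot: [-2.0, -2.42, -0.0]
ft_force: [1.4, 0.1, 0.6]
grip_width: 1.001
grip_force: 0.0
```

step_arm(
  commands=[
    {"travel":[0,0,0],"turn":[0,0,0]},
    {"travel":[0,0,0],"turn":[0,0,0]},
  ],
)

```text
time: 2.8
position: [0.4778, -0.2872, 0.1909]
tool_rot: [-2.0, -2.422, 0.001]
ft_force: [0.1, -0.3, 1.5]
grip_width: 0.999
grip_force: 0.0
```

Run:
```python
from h import *
plan((.478,-.289,.102),10.9)
```

```text
pos [ 0.4778 -0.2872  0.1909] t 2.8 ft [ 0.1  -0.31  1.52] grip 0.999 0.0 q [-0.19  0.18  0.76  1.77 -0.13  1.24  0.8 ]
travel [-0.0018 -0.0001  0.0889] | 0.089 turn [-0.04 -0.   -0.01]
```

step_arm(
  commands=[
    {"travel":[-0.002,0,0.025],"turn":[0,0,0]},
    {"travel":[-0.002,0,0.05],"turn":[0,0,0]},
    {"travel":[-0.002,0,0.075],"turn":[0,0,0]},
    {"travel":[-0.002,0,0.089],"turn":[0,0,0]},
    {"travel":[-0.002,0,0.089],"turn":[0,0,0]},
  ],
)

```text
time: 3.3
position: [0.4782, -0.2889, 0.1013]
tool_rot: [-1.999, -2.422, 0.001]
ft_force: [-0.8, 1.3, -0.1]
grip_width: 1.0
grip_force: 0.0
```

step_arm(
  commands=[
    {"travel":[0,0,0],"turn":[0,0,0]},
    {"travel":[0,0,0],"turn":[0,0,0]},
    {"travel":[0,0,0],"turn":[0,0,0]},
    {"travel":[0,0,0],"turn":[0,0,0]},
    {"travel":[0,0,0],"turn":[0,0,0]},
  ],
  gripper=0.1,
  force=20,
)

```text
time: 3.8
position: [0.4785, -0.2892, 0.102]
tool_rot: [2.0, 2.422, 0.001]
ft_force: [0.2, 0.6, -1.1]
grip_width: 0.63
grip_force: 0.0
```

step_arm(
  commands=[
    {"travel":[0,0,0],"turn":[0,0,0]},
    {"travel":[0,0,0],"turn":[0,0,0]},
    {"travel":[0,0,0],"turn":[0,0,0]},
  ],
)

```text
time: 4.1
position: [0.4782, -0.2891, 0.1015]
tool_rot: [-2.0, -2.422, -0.0]
ft_force: [0.0, -0.1, -0.3]
grip_width: 0.353
grip_force: 0.0
```

step_arm(
  commands=[
    {"travel":[0,0,0],"turn":[0,0,0]},
    {"travel":[0,0,0],"turn":[0,0,0]},
    {"travel":[0,0,0],"turn":[0,0,0]},
    {"travel":[0,0,0],"turn":[0,0,0]},
    {"travel":[0,0,0],"turn":[0,0,0]},
  ],
)

```text
time: 4.6
position: [0.4783, -0.2891, 0.1015]
tool_rot: [2.0, 2.422, 0.0]
ft_force: [0.8, 0.1, -0.8]
grip_width: 0.223
grip_force: 20.0
```

step_arm(
  commands=[
    {"travel":[0,0,-0.015],"turn":[0,0,0]},
    {"travel":[0,0,-0.03],"turn":[0,0,0]},
    {"travel":[0,0,-0.05],"turn":[0,0,0]},
    {"travel":[0,0,-0.07],"turn":[0,0,0]},
    {"travel":[0,0,-0.1],"turn":[0,0,0]},
  ],
)

```text
time: 5.1
position: [0.4768, -0.2887, 0.2022]
tool_rot: [-1.999, -2.42, 0.001]
ft_force: [0.3, 0.0, -3.6]
grip_width: 0.221
grip_force: 20.0
```

step_arm(
  commands=[
    {"travel":[0,0,-0.04],"turn":[0,0,0]},
    {"travel":[0,0,-0.08],"turn":[0,0,0]},
    {"travel":[0,0,-0.12],"turn":[0,0,0]},
    {"travel":[0,0,-0.13],"turn":[0,0,0]},
    {"travel":[0,0,-0.13],"turn":[0,0,0]},
  ],
)

```text
time: 5.6
position: [0.4783, -0.2899, 0.3335]
tool_rot: [1.999, 2.419, 0.002]
ft_force: [-0.5, -1.5, -4.7]
grip_width: 0.222
grip_force: 20.0
```

Run:
```python
from h import *
import cv2
s=ctrl.get_state(); im=ctrl.get_image("scene");im2=ctrl.get_image("top")
plan((.565,.011,.33),10.9)
g=s['position']; o=proj("scene",g-[0,0,.05]).round().astype(int); print("tip pred",proj("scene",g-[0,0,.097]),"top pred",proj("top",g),o)
x,y=o; c=cv2.resize(im[y-35:y+35,x-35:x+35,::-1],(560,560),interpolation=cv2.INTER_CUBIC)
cv2.imwrite("pics/lift.png",c); print("origin",x-35,y-35)
```

```text
pos [ 0.4774 -0.2886  0.33  ] t 5.7 ft [ 0.41  0.08 -4.54] grip 0.223 20.0 q [-0.21  0.11  0.78  1.55 -0.07  1.51  0.76]
travel [2.777e-01 1.427e-01 1.000e-04] | 0.312 turn [-0.13 -0.1  -0.01]
tip pred [205.64249741 194.06381592] top pred [425.25967742 218.47317755] [203 176]
origin 168 141
```

View pics/lift.png

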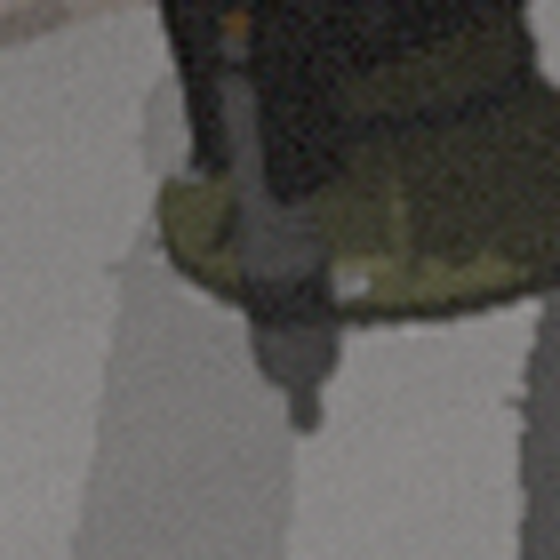

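The lifted injector's tip is at crop (305,430), i.e. pixel (205.7,194.2). The prediction was (205.6,194.1), so the grasp is true and robot and camera agree.

step_arm(
  commands=[
    {"travel":[0.025,0.013,0],"turn":[0,0,0]},
    {"travel":[0.06,0.031,0],"turn":[0,0,0]},
    {"travel":[0.1,0.051,0],"turn":[0,0,0]},
    {"travel":[0.14,0.072,0],"turn":[0,0,0]},
    {"travel":[0.18,0.092,0],"turn":[0,0,0]},
  ],
)

```text
time: 6.2
position: [0.5336, -0.093, 0.3289]
tool_rot: [-1.999, -2.419, 0.004]
ft_force: [0.2, -0.4, -3.1]
grip_width: 0.22
grip_force: 20.0
```

step_arm(
  commands=[
    {"travel":[0.04,0.02,0],"turn":[0,0,0]},
    {"travel":[0.075,0.038,0],"turn":[0,0,0]},
    {"travel":[0.098,0.05,0],"turn":[0,0,0]},
    {"travel":[0.098,0.05,0],"turn":[0,0,0]},
    {"travel":[0.098,0.05,0],"turn":[0,0,0]},
  ],
)

```text
time: 6.7
position: [0.5641, 0.0112, 0.3289]
tool_rot: [-1.997, -2.422, 0.007]
ft_force: [-0.5, -0.1, -3.9]
grip_width: 0.222
grip_force: 20.0
```

Run:
```python
from h import *
plan((.565,.011,.20),10.9)
g=ctrl.get_state()['position']
print("lift top pred",proj("scene",np.array([.4774,-.2886,.33+.038])))
```

```text
pos [0.5641 0.0112 0.3289] t 6.7 ft [-0.5  -0.08 -3.94] grip 0.222 20.0 q [-0.54  0.11  0.52  1.53 -0.06  1.51  0.17]
travel [-0.0002  0.0015  0.1289] | 0.129 turn [-0.29  0.05  0.08]
lift top pred [198.19560612 141.32658438]
```

step_arm(
  commands=[
    {"travel":[0,0.001,0.03],"turn":[-0.3,0,0]},
    {"travel":[0,0.001,0.065],"turn":[-0.3,0,0]},
    {"travel":[0,0.001,0.1],"turn":[-0.3,0,0]},
    {"travel":[0,0.001,0.13],"turn":[-0.3,0,0]},
    {"travel":[0,0.001,0.14],"turn":[-0.3,0,0]},
  ],
)

```text
time: 7.2
position: [0.5628, 0.0089, 0.1871]
tool_rot: [-2.003, -2.418, 0.004]
ft_force: [-0.9, 0.5, -3.7]
grip_width: 0.217
grip_force: 20.0
```

Run:
```python
from h import *
import cv2
plan((.565,.011,.112),10.9)
im=ctrl.get_image("scene"); 
for p in [(572,232),(580,215),(600,245)]:
  n=hit("top",crop(p,5,[200,140]),.18); d=(n-[.565,.011,0])[:2]; print("nose rel socket: y",d@[-.189,.982],"x",d@[.982,.189])
c=cv2.resize(im[150:260,260:400,::-1],None,fx=5,fy=5,interpolation=cv2.INTER_CUBIC);cv2.imwrite("pics/pre.png",c)
g=ctrl.get_state()['position'];print((proj("scene",g-[0,0,.097])-[260,150])*5,(proj("scene",[.565,.011,.075])-[260,150])*5)
```

```text
pos [0.5628 0.0089 0.1871] t 7.2 ft [-0.85  0.46 -3.67] grip 0.217 20.0 q [-0.53  0.18  0.52  1.75 -0.09  1.24  0.2 ]
travel [0.0017 0.0028 0.0751] | 0.075 turn [-0.17  0.02 -0.16]
nose rel socket: y -0.022916402104837096 x 1.46238190323354e-06
nose rel socket: y -0.028900264847563542 x 0.008687919295861418
nose rel socket: y -0.03712549812983862 x -0.009761459240631508
[320.68452188 313.62016109] [324.23037088 336.15777195]
```

View pics/pre.png

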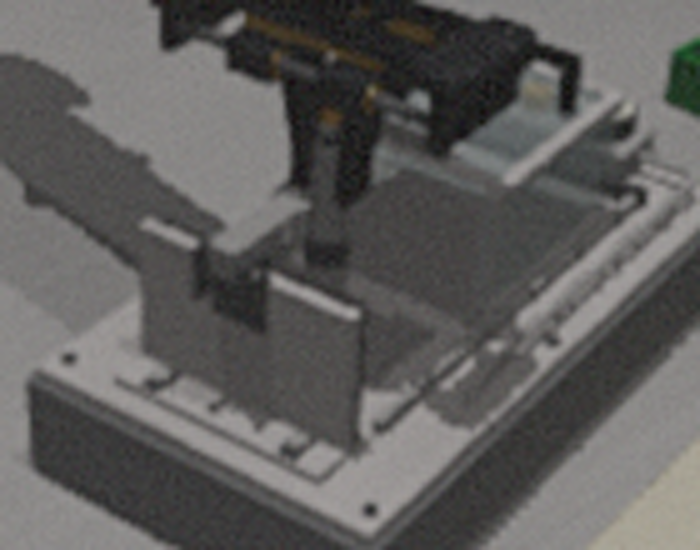

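The scene crop shows the injector held upright just above the socket. The catch hook at crop (215–310, 195–255) reaches toward it, so I need to know whether the gripper body clears the hook at full depth. I'll overlay candidate heights to check.

Run:
```python
from h import *
import cv2
t=cv2.imread("pics/top0.png");s=cv2.imread("pics/scene0.png")
S=np.array([.565,.011,0]);ey=np.array([-.189,.982,0]);ex=np.array([.982,.189,0])
def mk(im,n,o,w,h,f):
    c=cv2.resize(im[o[1]:o[1]+h,o[0]:o[0]+w],None,fx=f,fy=f,interpolation=cv2.INTER_CUBIC)
    c=cv2.convertScaleAbs(c,alpha=1.4)
    for z,col in((.165,(0,0,255)),(.188,(0,255,0))):
        P=[S+ex*x+ey*y+[0,0,z] for x,y in((-.009,-.023),(.009,-.023),(.009,-.085),(-.009,-.085))]
        q=np.array([((proj(n,p)-o+.5)*f-.5) for p in P]).round().astype(int); cv2.polylines(c,[q],True,col,1)
    return c
cv2.imwrite("pics/hook.png",cv2.hconcat([mk(t,"top",(300,170),40,40,10),mk(s,"scene",(285,180),40,40,10)]))
```

```text
(no output)
```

View pics/hook.png

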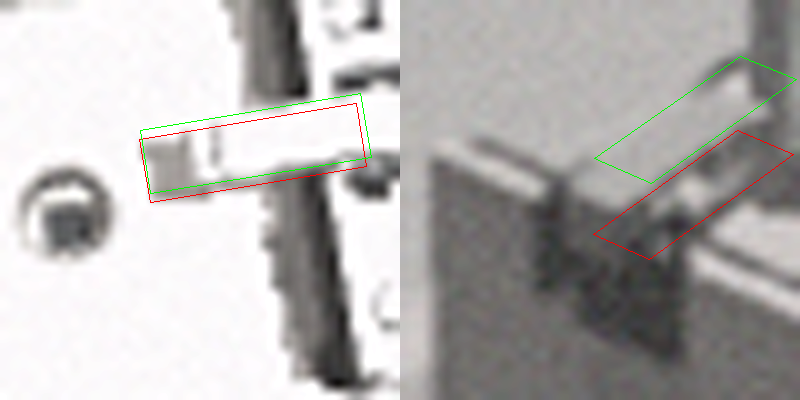

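The hook's arm matches the green outline: z ≈ 0.185, reaching to about 23 mm from the socket axis. An upright gripper body (bottom at 0.168, ±37.5 mm) would strike it. I'll put the injector back in the stand and re-grip with the tool leaning about 20° about the closing axis, so the body leans away from the hook.

Run:
```python
from h import *
S=np.array([.565,.011,0]);ey=np.array([-.189,.982,0])
for p in [(413,172),(428,270),(440,270),(447,370),(372,222),(385,310)]: print(p,(hit("top",crop(p,5,[200,140]),.164)-S)@ey)
```

```text
(413, 172) 0.05979531541513556
(428, 270) 0.06032407794945486
(440, 270) 0.053649090923071886
(447, 370) 0.0588331706634711
(372, 222) 0.08718132800622963
(385, 310) 0.08783808012126201
```

step_arm(
  commands=[
    {"travel":[0,0,-0.04],"turn":[0,0,0]},
    {"travel":[0,0,-0.08],"turn":[0,0,0]},
    {"travel":[0,0,-0.12],"turn":[0,0,0]},
    {"travel":[0,0,-0.145],"turn":[0,0,0]},
    {"travel":[-0.03,-0.015,-0.145],"turn":[0,0,0]},
  ],
)

```text
time: 7.75
position: [0.5595, -0.0169, 0.3423]
tool_rot: [1.986, 2.423, 0.021]
ft_force: [0.4, 1.2, -4.6]
grip_width: 0.222
grip_force: 20.0
```

step_arm(
  commands=[
    {"travel":[-0.04,-0.02,0],"turn":[0,0,0]},
    {"travel":[-0.08,-0.041,0],"turn":[0,0,0]},
    {"travel":[-0.12,-0.062,0],"turn":[0,0,0]},
    {"travel":[-0.16,-0.083,0],"turn":[0,0,0]},
    {"travel":[-0.2,-0.103,0],"turn":[0,0,0]},
  ],
)

```text
time: 8.25
position: [0.4918, -0.2403, 0.3378]
tool_rot: [1.999, 2.416, 0.009]
ft_force: [1.5, -0.5, -4.0]
grip_width: 0.226
grip_force: 20.0
```

Run:
```python
from h import *
plan((.4783,-.2891,.33),10.9)
```

```text
pos [ 0.4918 -0.2403  0.3378] t 8.25 ft [ 1.48 -0.49 -3.99] grip 0.226 20.0 q [-0.28  0.06  0.74  1.57 -0.05  1.52  0.64]
travel [-0.0454 -0.0225  0.0076] | 0.051 turn [ 0.46  0.03 -0.09]
```

step_arm(
  commands=[
    {"travel":[-0.023,-0.011,0.02],"turn":[0.4,0,0]},
    {"travel":[-0.046,-0.023,0.05],"turn":[0.4,0,0]},
    {"travel":[-0.046,-0.023,0.1],"turn":[0.4,0,0]},
    {"travel":[-0.046,-0.023,0.15],"turn":[0.4,0,0]},
    {"travel":[-0.046,-0.023,0.155],"turn":[0.4,0,0]},
  ],
)

```text
time: 8.75
position: [0.4759, -0.2853, 0.1761]
tool_rot: [-1.995, -2.412, 0.007]
ft_force: [-1.5, 1.4, -3.8]
grip_width: 0.225
grip_force: 20.0
```

step_arm(
  commands=[
    {"travel":[0,0,0],"turn":[0,0,0]},
    {"travel":[0,0,0],"turn":[0,0,0]},
    {"travel":[0,0,0],"turn":[0,0,0]},
  ],
)

```text
time: 9.05
position: [0.4818, -0.2879, 0.1841]
tool_rot: [1.998, 2.419, 0.001]
ft_force: [0.1, 0.4, -3.6]
grip_width: 0.221
grip_force: 20.0
```

Run:
```python
from h import *
plan((.4783,-.2891,.1018),10.9)
```

```text
pos [ 0.4818 -0.2879  0.1841] t 9.05 ft [ 0.07  0.35 -3.58] grip 0.221 20.0 q [-0.19  0.2   0.77  1.77 -0.14  1.23  0.81]
travel [-0.0003 -0.0039  0.0823] | 0.082 turn [0.17 0.16 0.01]
```

step_arm(
  commands=[
    {"travel":[0,-0.004,0],"turn":[0.2,0.2,0]},
    {"travel":[0,-0.004,0.012],"turn":[0.2,0.2,0]},
    {"travel":[0,-0.004,0.024],"turn":[0.2,0.2,0]},
    {"travel":[0,-0.004,0.036],"turn":[0.2,0.2,0]},
    {"travel":[0,-0.004,0.046],"turn":[0.2,0.2,0]},
  ],
)

```text
time: 9.55
position: [0.477, -0.2879, 0.134]
tool_rot: [-1.998, -2.42, 0.002]
ft_force: [3.4, -1.6, -1.9]
grip_width: 0.221
grip_force: 20.0
```

step_arm(
  commands=[
    {"travel":[0,0,0.008],"turn":[0,0,0]},
    {"travel":[0,0,0.016],"turn":[0,0,0]},
    {"travel":[0,0,0.024],"turn":[0,0,0]},
    {"travel":[0,0,0.03],"turn":[0,0,0]},
    {"travel":[0,0,0.03],"turn":[0,0,0]},
  ],
)

```text
time: 10.05
position: [0.4769, -0.2877, 0.1042]
tool_rot: [-1.998, -2.42, 0.002]
ft_force: [6.2, -2.0, -5.3]
grip_width: 0.223
grip_force: 20.1
```

Run:
```python
from h import *
plan((.4783,-.2891,.1015),10.9)
```

```text
pos [ 0.4769 -0.2877  0.1042] t 10.05 ft [ 6.15 -1.98 -5.29] grip 0.223 20.1 q [-0.16  0.28  0.75  1.86 -0.22  1.08  0.87]
travel [-0.0016  0.0012  0.0027] | 0.003 turn [-0.2  -0.11  0.01]
```

step_arm(
  commands=[
    {"travel":[-0.001,0.001,0.001],"turn":[0,0,0]},
    {"travel":[-0.0015,0.0012,0.002],"turn":[0,0,0]},
    {"travel":[-0.0015,0.0012,0.0025],"turn":[0,0,0]},
    {"travel":[-0.0015,0.0012,0.003],"turn":[0,0,0]},
    {"travel":[-0.0015,0.0012,0.003],"turn":[0,0,0]},
  ],
)

```text
time: 10.55
position: [0.4772, -0.2885, 0.1017]
tool_rot: [-1.997, -2.418, 0.002]
ft_force: [3.0, -0.3, -2.5]
grip_width: 0.223
grip_force: 20.0
```

step_arm(
  commands=[
    {"travel":[0,0,0],"turn":[0,0,0]},
    {"travel":[0,0,0],"turn":[0,0,0]},
    {"travel":[0,0,0],"turn":[0,0,0]},
    {"travel":[0,0,0],"turn":[0,0,0]},
    {"travel":[0,0,0],"turn":[0,0,0]},
  ],
  gripper=0.55,
)

```text
time: 11.05
position: [0.4768, -0.2887, 0.1018]
tool_rot: [-1.997, -2.417, 0.003]
ft_force: [-0.0, 0.1, -0.4]
grip_width: 0.528
grip_force: 0.0
```

```bash
cat >> h.py <<'E'
def planT(grasp,tilt=20,yang=10.9,back=.005,ry=True):
    "grasp point at grasp, upright tool first turned by tilt deg about its own y so its body leans to tool +x"
    s=ctrl.get_state(); R=Ro.from_rotvec(s['tool_rot']); a=np.radians(yang)
    y=np.array([np.cos(a),np.sin(a),0]); z=np.array([0,0,-1.]); T=Ro.from_matrix(np.c_[np.cross(y,z),y,z])*Ro.from_euler('y',-tilt,degrees=True)
    xyz=np.array(grasp)+back*T.apply([0,0,1])
    d=R.inv().apply(xyz-s['position']); w=np.degrees((R.inv()*T).as_rotvec())
    print("pos",s['position'].round(4),"graspnow",(s['position']-back*R.apply([0,0,1])).round(4),"t",round(s['time'],2),"ft",s['ft_force'].round(2),"grip",round(s['grip_width'],3),round(s['grip_force'],1),"q",s['joint_positions'].round(2))
    print("zdir",T.apply([0,0,1]).round(3),"travel",d.round(4),"turn",w.round(2)); return d,w,R,T
E
python3 - <<'E'
from h import *
planT((.4783,-.2891,.1065));
E
```

```text
pos [ 0.4768 -0.2887  0.1018] graspnow [ 0.4769 -0.2887  0.1068] t 11.05 ft [-0.05  0.06 -0.4 ] grip 0.528 0.0 q [-0.15  0.29  0.75  1.86 -0.22  1.08  0.87]
zdir [ 0.065 -0.336 -0.94 ] travel [-0.0024  0.0014 -0.0001] turn [ -0.32 -20.22   0.04]
```

step_arm(
  commands=[
    {"travel":[-0.001,0.0014,0],"turn":[0,-7,0]},
    {"travel":[-0.0018,0.0014,0],"turn":[0,-14,0]},
    {"travel":[-0.0024,0.0014,0],"turn":[-0.3,-20.2,0]},
    {"travel":[-0.0024,0.0014,0],"turn":[-0.3,-20.2,0]},
    {"travel":[-0.0024,0.0014,0],"turn":[-0.3,-20.2,0]},
  ],
)

```text
time: 11.55
position: [0.4792, -0.29, 0.1019]
tool_rot: [1.816, 2.206, -0.318]
ft_force: [0.6, 0.3, -0.1]
grip_width: 0.548
grip_force: 0.0
```

Run:
```python
from h import *
planT((.4783,-.2891,.1075));
```

```text
pos [ 0.4792 -0.29    0.1019] graspnow [ 0.4789 -0.2883  0.1066] t 11.55 ft [ 0.58  0.35 -0.07] grip 0.548 0.0 q [-0.47  0.14  0.83  2.05  0.26  0.83  0.38]
zdir [ 0.065 -0.336 -0.94 ] travel [-0.0009 -0.0007 -0.0007] turn [ 0.04 -0.15  0.14]
```

Good. Grip, then lift vertically. World up in the tool frame at this tilt needs an x component, so I'll compute it.

step_arm(
  commands=[
    {"travel":[-0.0007,-0.0007,0],"turn":[0,0,0]},
    {"travel":[-0.0007,-0.0007,0],"turn":[0,0,0]},
    {"travel":[-0.0007,-0.0007,0],"turn":[0,0,0]},
    {"travel":[-0.0007,-0.0007,0],"turn":[0,0,0]},
    {"travel":[-0.0007,-0.0007,0],"turn":[0,0,0]},
  ],
  gripper=0.1,
  force=25,
)

```text
time: 12.05
position: [0.4784, -0.2921, 0.1021]
tool_rot: [1.818, 2.201, -0.321]
ft_force: [0.4, -1.4, -0.3]
grip_width: 0.22
grip_force: 25.0
```

step_arm(
  commands=[
    {"travel":[0,0,0],"turn":[0,0,0]},
    {"travel":[0,0,0],"turn":[0,0,0]},
    {"travel":[0,0,0],"turn":[0,0,0]},
  ],
)

```text
time: 12.35
position: [0.4784, -0.2918, 0.1021]
tool_rot: [1.817, 2.202, -0.321]
ft_force: [0.5, -1.9, 0.0]
grip_width: 0.22
grip_force: 25.0
```

Run:
```python
from h import *
d,w,R,T=planT((.4783,-.2891,.3350)); print(R.inv().apply([0,0,1]),T.inv().apply([.0867,.3001,0]))
```

```text
pos [ 0.4784 -0.2918  0.1021] graspnow [ 0.4781 -0.2901  0.1068] t 12.35 ft [ 0.49 -1.89  0.05] grip 0.22 25.0 q [-0.47  0.14  0.83  2.05  0.26  0.83  0.38]
zdir [ 0.065 -0.336 -0.94 ] travel [-0.0772  0.0004 -0.2147] turn [0.01 0.01 0.05]
[-3.42252302e-01 -1.28022034e-04 -9.39608081e-01] [ 0.26150822  0.14188336 -0.09518121]
```

step_arm(
  commands=[
    {"travel":[-0.005,0,-0.014],"turn":[0,0,0]},
    {"travel":[-0.012,0,-0.033],"turn":[0,0,0]},
    {"travel":[-0.021,0,-0.058],"turn":[0,0,0]},
    {"travel":[-0.034,0,-0.094],"turn":[0,0,0]},
    {"travel":[-0.048,0,-0.132],"turn":[0,0,0]},
  ],
)

```text
time: 12.85
position: [0.4769, -0.2905, 0.242]
tool_rot: [1.819, 2.206, -0.322]
ft_force: [0.5, 0.3, -3.9]
grip_width: 0.223
grip_force: 25.0
```

step_arm(
  commands=[
    {"travel":[-0.014,0,-0.038],"turn":[0,0,0]},
    {"travel":[-0.027,0,-0.075],"turn":[0,0,0]},
    {"travel":[-0.032,0,-0.088],"turn":[0,0,0]},
    {"travel":[-0.032,0,-0.088],"turn":[0,0,0]},
  ],
)

```text
time: 13.25
position: [0.4791, -0.2913, 0.3368]
tool_rot: [1.817, 2.201, -0.317]
ft_force: [0.3, 0.0, -5.0]
grip_width: 0.22
grip_force: 25.0
```

Run:
```python
from h import *
planT((.565,.011,.3350))
```

```text
pos [ 0.4791 -0.2913  0.3368] graspnow [ 0.4787 -0.2897  0.3415] t 13.25 ft [ 0.33  0.02 -5.03] grip 0.22 25.0 q [-0.54 -0.12  0.79  1.74  0.41  1.35  0.38]
zdir [ 0.065 -0.336 -0.94 ] travel [ 0.2643  0.1419 -0.0889] turn [ 0.15 -0.02  0.01]
```

step_arm(
  commands=[
    {"travel":[0.022,0.012,-0.007],"turn":[0,0,0]},
    {"travel":[0.055,0.03,-0.0185],"turn":[0,0,0]},
    {"travel":[0.092,0.049,-0.031],"turn":[0,0,0]},
    {"travel":[0.13,0.07,-0.044],"turn":[0,0,0]},
    {"travel":[0.168,0.09,-0.0565],"turn":[0,0,0]},
  ],
)

```text
time: 13.75
position: [0.5321, -0.0985, 0.3281]
tool_rot: [1.818, 2.205, -0.325]
ft_force: [1.7, 0.2, -3.3]
grip_width: 0.222
grip_force: 25.0
```

step_arm(
  commands=[
    {"travel":[0.038,0.02,-0.013],"turn":[0,0,0]},
    {"travel":[0.07,0.038,-0.0236],"turn":[0,0,0]},
    {"travel":[0.096,0.052,-0.0324],"turn":[0,0,0]},
    {"travel":[0.096,0.052,-0.0324],"turn":[0,0,0]},
    {"travel":[0.096,0.052,-0.0324],"turn":[0,0,0]},
  ],
)

```text
time: 14.25
position: [0.564, 0.0096, 0.3259]
tool_rot: [1.815, 2.206, -0.328]
ft_force: [-0.3, -0.8, -3.8]
grip_width: 0.217
grip_force: 25.0
```

Run:
```python
from h import *
planT((.565,.011,.2))
```

```text
pos [0.564  0.0096 0.3259] graspnow [0.5637 0.0113 0.3306] t 14.25 ft [-0.27 -0.8  -3.79] grip 0.217 25.0 q [-0.76  0.1   0.52  1.6   0.3   1.49 -0.08]
zdir [ 0.065 -0.336 -0.94 ] travel [0.0444 0.0021 0.1228] turn [-0.27  0.09  0.25]
```

step_arm(
  commands=[
    {"travel":[0.01,0.001,0.028],"turn":[0,0,0]},
    {"travel":[0.021,0.001,0.059],"turn":[0,0,0]},
    {"travel":[0.033,0.001,0.092],"turn":[0,0,0]},
    {"travel":[0.041,0.001,0.113],"turn":[-0.2,0,0.2]},
    {"travel":[0.044,0.001,0.122],"turn":[-0.2,0,0.2]},
  ],
)

```text
time: 14.75
position: [0.5632, 0.0066, 0.1958]
tool_rot: [1.822, 2.199, -0.324]
ft_force: [-0.5, -0.3, -4.5]
grip_width: 0.224
grip_force: 25.0
```

step_arm(
  commands=[
    {"travel":[0,0,0],"turn":[0,0,0]},
    {"travel":[0,0,0],"turn":[0,0,0]},
    {"travel":[0,0,0],"turn":[0,0,0]},
    {"travel":[0,0,0],"turn":[0,0,0]},
  ],
)

```text
time: 15.15
position: [0.5668, 0.0088, 0.201]
tool_rot: [1.819, 2.197, -0.313]
ft_force: [0.9, 0.8, -4.3]
grip_width: 0.222
grip_force: 25.0
```

Run:
```python
from h import *
planT((.565,.011,.18))
```

```text
pos [0.5668 0.0088 0.201 ] graspnow [0.5664 0.0104 0.2057] t 15.15 ft [ 0.85  0.76 -4.34] grip 0.222 25.0 q [-0.75  0.17  0.52  1.78  0.28  1.24 -0.14]
zdir [ 0.065 -0.336 -0.94 ] travel [ 0.0095 -0.0015  0.0238] turn [ 0.33 -0.03 -0.2 ]
```

step_arm(
  commands=[
    {"travel":[0.003,-0.001,0.008],"turn":[0.2,0,-0.2]},
    {"travel":[0.006,-0.001,0.015],"turn":[0.2,0,-0.2]},
    {"travel":[0.008,-0.001,0.02],"turn":[0.2,0,-0.2]},
    {"travel":[0.0092,-0.001,0.0238],"turn":[0.2,0,-0.2]},
    {"travel":[0.0092,-0.001,0.0238],"turn":[0.2,0,-0.2]},
  ],
)

```text
time: 15.65
position: [0.5645, 0.0089, 0.1732]
tool_rot: [1.817, 2.203, -0.323]
ft_force: [-0.1, -0.8, -3.7]
grip_width: 0.222
grip_force: 25.0
```

step_arm(
  commands=[
    {"travel":[0,0,0],"turn":[0,0,0]},
    {"travel":[0,0,0],"turn":[0,0,0]},
    {"travel":[0,0,0],"turn":[0,0,0]},
    {"travel":[0,0,0],"turn":[0,0,0]},
  ],
)

```text
time: 16.05
position: [0.5652, 0.009, 0.1744]
tool_rot: [1.817, 2.202, -0.32]
ft_force: [0.2, 0.1, -4.1]
grip_width: 0.219
grip_force: 25.0
```

Run:
```python
from h import *
planT((.565,.011,.16))
```

```text
pos [0.5652 0.009  0.1744] graspnow [0.5649 0.0107 0.1791] t 16.05 ft [ 0.24  0.05 -4.09] grip 0.219 25.0 q [-0.75  0.19  0.52  1.81  0.27  1.19 -0.15]
zdir [ 0.065 -0.336 -0.94 ] travel [0.0068 0.0002 0.0179] turn [ 0.04 -0.01  0.04]
```

step_arm(
  commands=[
    {"travel":[0.0014,0,0.0036],"turn":[0,0,0]},
    {"travel":[0.0028,0,0.0072],"turn":[0,0,0]},
    {"travel":[0.0042,0,0.0108],"turn":[0,0,0]},
    {"travel":[0.0056,0,0.0144],"turn":[0,0,0]},
    {"travel":[0.0068,0,0.018],"turn":[0,0,0]},
  ],
)

```text
time: 16.55
position: [0.5649, 0.0093, 0.1544]
tool_rot: [1.817, 2.202, -0.321]
ft_force: [0.1, -0.2, -3.5]
grip_width: 0.226
grip_force: 25.0
```

step_arm(
  commands=[
    {"travel":[0.0007,0,0.0019],"turn":[0,0,0]},
    {"travel":[0.0014,0,0.0038],"turn":[0,0,0]},
    {"travel":[0.002,0,0.0056],"turn":[0,0,0]},
  ],
)

```text
time: 16.85
position: [0.5651, 0.0092, 0.1489]
tool_rot: [1.817, 2.202, -0.32]
ft_force: [0.2, 0.3, -3.6]
grip_width: 0.217
grip_force: 25.0
```

Run:
```python
from h import *
planT((.565,.011,.145))
```

```text
pos [0.5651 0.0092 0.1489] graspnow [0.5648 0.0109 0.1536] t 16.85 ft [ 0.2   0.33 -3.64] grip 0.217 25.0 q [-0.74  0.22  0.52  1.84  0.26  1.14 -0.15]
zdir [ 0.065 -0.336 -0.94 ] travel [0.003  0.0003 0.0081] turn [ 0.02 -0.    0.04]
```

step_arm(
  commands=[
    {"travel":[0.0007,0,0.0019],"turn":[0,0,0]},
    {"travel":[0.0014,0,0.0038],"turn":[0,0,0]},
    {"travel":[0.002,0,0.0056],"turn":[0,0,0]},
    {"travel":[0.0027,0,0.0075],"turn":[0,0,0]},
    {"travel":[0.0034,0,0.0094],"turn":[0,0,0]},
  ],
)

```text
time: 17.35
position: [0.565, 0.0092, 0.1388]
tool_rot: [1.817, 2.202, -0.32]
ft_force: [0.2, 0.5, -3.8]
grip_width: 0.221
grip_force: 25.0
```

step_arm(
  commands=[
    {"travel":[0.0007,0,0.0019],"turn":[0,0,0]},
    {"travel":[0.0014,0,0.0038],"turn":[0,0,0]},
    {"travel":[0.002,0,0.0056],"turn":[0,0,0]},
  ],
)

```text
time: 17.65
position: [0.565, 0.0092, 0.1329]
tool_rot: [1.817, 2.202, -0.32]
ft_force: [0.4, 0.0, -3.4]
grip_width: 0.223
grip_force: 25.0
```

Run:
```python
from h import *
planT((.565,.011,.117))
```

```text
pos [0.565  0.0092 0.1329] graspnow [0.5647 0.0109 0.1376] t 17.65 ft [ 0.37  0.03 -3.43] grip 0.223 25.0 q [-0.74  0.24  0.52  1.85  0.26  1.11 -0.16]
zdir [ 0.065 -0.336 -0.94 ] travel [0.0071 0.0003 0.0193] turn [ 0.01 -0.    0.05]
```

step_arm(
  commands=[
    {"travel":[0.001,0,0.0028],"turn":[0,0,0]},
    {"travel":[0.002,0,0.0056],"turn":[0,0,0]},
    {"travel":[0.0031,0,0.0085],"turn":[0,0,0]},
    {"travel":[0.0041,0,0.0113],"turn":[0,0,0]},
    {"travel":[0.0051,0,0.014],"turn":[0,0,0]},
  ],
)

```text
time: 18.15
position: [0.565, 0.0092, 0.1178]
tool_rot: [1.817, 2.202, -0.321]
ft_force: [0.9, -0.2, -3.4]
grip_width: 0.211
grip_force: 25.0
```

step_arm(
  commands=[
    {"travel":[0.0003,0,0.0009],"turn":[0,0,0]},
    {"travel":[0.0006,0,0.0018],"turn":[0,0,0]},
    {"travel":[0.001,0,0.0028],"turn":[0,0,0]},
  ],
)

```text
time: 18.45
position: [0.5651, 0.0092, 0.1152]
tool_rot: [1.817, 2.202, -0.32]
ft_force: [-0.5, -0.5, -4.5]
grip_width: 0.22
grip_force: 25.0
```

step_arm(
  commands=[
    {"travel":[0.0003,0,0.0009],"turn":[0,0,0]},
    {"travel":[0.0006,0,0.0018],"turn":[0,0,0]},
  ],
)

```text
time: 18.65
position: [0.5651, 0.0092, 0.1132]
tool_rot: [1.817, 2.202, -0.32]
ft_force: [-0.5, -0.4, -5.1]
grip_width: 0.219
grip_force: 25.0
```

Run:
```python
from h import *
planT((.565,.011,.117))
```

```text
pos [0.5651 0.0092 0.1132] graspnow [0.5647 0.0108 0.1179] t 18.65 ft [-0.5  -0.41 -5.11] grip 0.219 25.0 q [-0.73  0.26  0.52  1.87  0.25  1.07 -0.16]
zdir [ 0.065 -0.336 -0.94 ] travel [0.0004 0.0003 0.0009] turn [ 0.02 -0.01  0.05]
```

Expected contact is about 1 mm lower; half-millimetre steps now.

step_arm(
  commands=[
    {"travel":[0.0002,0,0.0005],"turn":[0,0,0]},
    {"travel":[0.0003,0,0.0009],"turn":[0,0,0]},
    {"travel":[0.0003,0,0.0009],"turn":[0,0,0]},
  ],
)

```text
time: 18.95
position: [0.5651, 0.0091, 0.1123]
tool_rot: [1.817, 2.202, -0.32]
ft_force: [-1.4, -1.0, -4.1]
grip_width: 0.222
grip_force: 25.0
```

step_arm(
  commands=[
    {"travel":[0.0002,0,0.0005],"turn":[0,0,0]},
    {"travel":[0.0003,0,0.0008],"turn":[0,0,0]},
  ],
)

```text
time: 19.15
position: [0.5654, 0.0089, 0.1122]
tool_rot: [1.817, 2.202, -0.32]
ft_force: [-1.5, -0.3, 2.4]
grip_width: 0.223
grip_force: 25.0
```

step_arm(
  commands=[
    {"travel":[0,0,0],"turn":[0,0,0]},
    {"travel":[0,0,0],"turn":[0,0,0]},
    {"travel":[0,0,0],"turn":[0,0,0]},
    {"travel":[0,0,0],"turn":[0,0,0]},
    {"travel":[0,0,0],"turn":[0,0,0]},
  ],
  gripper=0.6,
)

```text
time: 19.65
position: [0.5651, 0.0091, 0.1115]
tool_rot: [1.817, 2.202, -0.32]
ft_force: [-0.1, 0.2, 0.0]
grip_width: 0.564
grip_force: 0.0
```

step_arm(
  commands=[
    {"travel":[-0.007,0,-0.019],"turn":[0,0,0]},
    {"travel":[-0.0137,0,-0.0376],"turn":[0,0,0]},
    {"travel":[-0.024,0,-0.066],"turn":[0,0,0]},
    {"travel":[-0.038,0,-0.103],"turn":[0,0,0]},
    {"travel":[-0.051,0,-0.141],"turn":[0,0,0]},
  ],
)

```text
time: 20.15
position: [0.5646, 0.009, 0.2625]
tool_rot: [1.817, 2.202, -0.322]
ft_force: [0.6, 0.4, -0.2]
grip_width: 0.599
grip_force: 0.0
```

Run:
```python
from h import *
h=np.array([.5325,.1742]);ey=np.array([-.189,.982])
p=h+ey*.045
print(p); plan((*p,.26),10.9)
```

```text
[0.523995 0.21839 ]
pos [0.5646 0.009  0.2625] t 20.15 ft [ 0.6   0.38 -0.2 ] grip 0.599 0.0 q [-0.76  0.12  0.53  1.7   0.29  1.36 -0.11]
travel [ 2.013e-01 -1.000e-04 -7.060e-02] | 0.213 turn [-0.04 20.01  0.03]
```

step_arm(
  commands=[
    {"travel":[0.03,0,-0.011],"turn":[0,4,0]},
    {"travel":[0.07,0,-0.025],"turn":[0,9,0]},
    {"travel":[0.115,0,-0.04],"turn":[0,14,0]},
    {"travel":[0.158,0,-0.055],"turn":[0,18,0]},
    {"travel":[0.187,0,-0.0655],"turn":[0,20,0]},
  ],
  gripper=0,
  force=20,
)

```text
time: 20.65
position: [0.5268, 0.2061, 0.2593]
tool_rot: [-1.997, -2.422, -0.003]
ft_force: [0.8, -0.6, 0.4]
grip_width: 0.229
grip_force: 0.0
```

step_arm(
  commands=[
    {"travel":[0,0,0],"turn":[0,0,0]},
    {"travel":[0,0,0],"turn":[0,0,0]},
    {"travel":[0,0,0],"turn":[0,0,0]},
    {"travel":[0,0,0],"turn":[0,0,0]},
    {"travel":[0,0,0],"turn":[0,0,0]},
  ],
)

```text
time: 21.15
position: [0.5276, 0.203, 0.2591]
tool_rot: [2.001, 2.422, -0.0]
ft_force: [-0.4, 0.1, -0.0]
grip_width: 0.006
grip_force: 0.0
```

Run:
```python
from h import *
import cv2
h=np.array([.5325,.1742]);ey=np.array([-.189,.982])
plan((*(h+ey*.030),.186),10.9)
im=ctrl.get_image("scene");cv2.imwrite("pics/home.png",cv2.resize(im[140:260,260:420,::-1],None,fx=5,fy=5,interpolation=cv2.INTER_CUBIC))
```

```text
pos [0.5276 0.203  0.2591] t 21.15 ft [-0.37  0.11 -0.03] grip 0.006 0.0 q [-0.82  0.13  0.44  1.65 -0.06  1.37 -0.17]
travel [ 0.0008 -0.0007  0.0731] | 0.073 turn [ 0.    0.01 -0.04]
```

View pics/home.png

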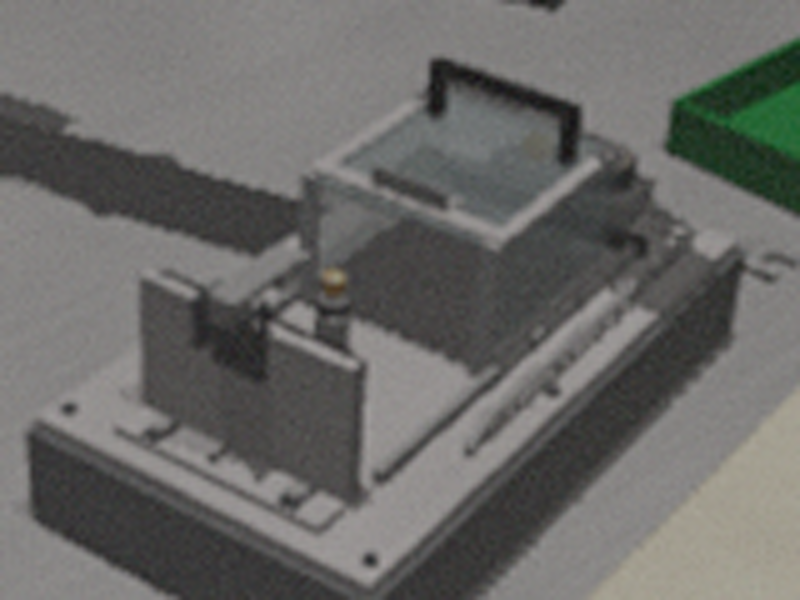

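The injector stands in the socket with its top at crop (334,270), the guard is open and the handle at (505,85) is clear. Now down behind the handle.

step_arm(
  commands=[
    {"travel":[0,0,0.02],"turn":[0,0,0]},
    {"travel":[0,0,0.04],"turn":[0,0,0]},
    {"travel":[0,0,0.058],"turn":[0,0,0]},
    {"travel":[0,0,0.07],"turn":[0,0,0]},
    {"travel":[0,0,0.073],"turn":[0,0,0]},
  ],
)

```text
time: 21.7
position: [0.5266, 0.2034, 0.1846]
tool_rot: [-1.999, -2.422, 0.004]
ft_force: [-0.7, -0.6, 1.7]
grip_width: 0.007
grip_force: 0.0
```

step_arm(
  commands=[
    {"travel":[-0.003,0,0],"turn":[0,0,0]},
    {"travel":[-0.006,0,0],"turn":[0,0,0]},
    {"travel":[-0.009,0,0],"turn":[0,0,0]},
    {"travel":[-0.012,0,0],"turn":[0,0,0]},
    {"travel":[-0.015,0,0],"turn":[0,0,0]},
  ],
)

```text
time: 22.2
position: [0.5306, 0.19, 0.1868]
tool_rot: [-1.999, -2.423, -0.004]
ft_force: [0.1, 2.5, 2.0]
grip_width: 0.005
grip_force: 1.1
```

```bash
cat >> h.py <<'E'
S0=np.array([.565,.011]);EY=np.array([-.189,.982])
def push():
    s=ctrl.get_state(); d=s['position'][:2]-S0; R=Ro.from_rotvec(s['tool_rot']); 
    print("t",round(s['time'],2),"y",round(d@EY,4),"x",round(d@[.982,.189],4),"z",s['position'][2].round(4),"Fpush",round(s['ft_force'][:2]@EY,2),"ft",s['ft_force'].round(1))
E
python3 - <<'E'
from h import *
push()
E
```

```text
t 22.2 y 0.1823 x 0.0 z 0.1868 Fpush 2.46 ft [0.1 2.5 2. ]
```

step_arm(
  commands=[
    {"travel":[-0.006,0,0],"turn":[0,0,0]},
    {"travel":[-0.014,0,0],"turn":[0,0,0]},
    {"travel":[-0.024,0,0],"turn":[0,0,0]},
    {"travel":[-0.034,0,0],"turn":[0,0,0]},
    {"travel":[-0.044,0,0],"turn":[0,0,0]},
  ],
)

```text
time: 22.7
position: [0.5389, 0.1448, 0.1861]
tool_rot: [2.0, 2.423, 0.0]
ft_force: [1.1, 3.0, 0.9]
grip_width: 0.003
grip_force: 1.3
```

step_arm(
  commands=[
    {"travel":[-0.01,0,0],"turn":[0,0,0]},
    {"travel":[-0.02,0,0],"turn":[0,0,0]},
    {"travel":[-0.03,0,0],"turn":[0,0,0]},
    {"travel":[-0.037,0,0],"turn":[0,0,0]},
    {"travel":[-0.042,0,0],"turn":[0,0,0]},
  ],
)

```text
time: 23.2
position: [0.5466, 0.1037, 0.1859]
tool_rot: [-2.0, -2.422, 0.001]
ft_force: [0.8, 2.4, 1.4]
grip_width: 0.004
grip_force: 1.1
```

Run:
```python
from h import *
push()
```

```text
t 23.2 y 0.0945 x -0.0006 z 0.1859 Fpush 2.21 ft [0.8 2.4 1.4]
```

step_arm(
  commands=[
    {"travel":[-0.003,0,0],"turn":[0,0,0]},
    {"travel":[-0.006,0,0],"turn":[0,0,0]},
    {"travel":[-0.009,0,0],"turn":[0,0,0]},
    {"travel":[-0.011,0,0],"turn":[0,0,0]},
    {"travel":[-0.013,0,0],"turn":[0,0,0]},
  ],
)

```text
time: 23.7
position: [0.5488, 0.092, 0.1859]
tool_rot: [-1.999, -2.423, 0.0]
ft_force: [0.5, 1.6, 1.6]
grip_width: 0.006
grip_force: 1.1
```

step_arm(
  commands=[
    {"travel":[-0.002,0,0],"turn":[0,0,0]},
    {"travel":[-0.004,0,0],"turn":[0,0,0]},
  ],
)

```text
time: 23.9
position: [0.5496, 0.088, 0.1859]
tool_rot: [-1.999, -2.423, 0.0]
ft_force: [0.2, 2.5, 0.3]
grip_width: 0.005
grip_force: 1.1
```

step_arm(
  commands=[
    {"travel":[-0.002,0,0],"turn":[0,0,0]},
    {"travel":[-0.004,0,0],"turn":[0,0,0]},
  ],
)

```text
time: 24.1
position: [0.5504, 0.084, 0.1859]
tool_rot: [-1.999, -2.423, 0.0]
ft_force: [-0.1, 1.5, 1.0]
grip_width: 0.006
grip_force: 1.1
```

step_arm(
  commands=[
    {"travel":[-0.002,0,0],"turn":[0,0,0]},
    {"travel":[-0.004,0,0],"turn":[0,0,0]},
  ],
)

```text
time: 24.3
position: [0.5512, 0.08, 0.1859]
tool_rot: [-1.999, -2.423, 0.0]
ft_force: [-0.3, 2.3, 0.5]
grip_width: 0.007
grip_force: 1.1
```

step_arm(
  commands=[
    {"travel":[-0.002,0,0],"turn":[0,0,0]},
    {"travel":[-0.004,0,0],"turn":[0,0,0]},
  ],
)

```text
time: 24.5
position: [0.5517, 0.0773, 0.1859]
tool_rot: [-1.997, -2.423, -0.001]
ft_force: [-1.2, 5.9, 1.1]
grip_width: 0.002
grip_force: 2.6
```

step_arm(
  commands=[
    {"travel":[-0.002,0,0],"turn":[0,0,0]},
    {"travel":[-0.004,0,0],"turn":[0,0,0]},
  ],
)

```text
time: 24.7
position: [0.5523, 0.0741, 0.1859]
tool_rot: [-1.996, -2.423, -0.002]
ft_force: [-1.0, 5.5, 0.7]
grip_width: 0.003
grip_force: 3.2
```

step_arm(
  commands=[
    {"travel":[-0.001,0,0],"turn":[0,0,0]},
    {"travel":[-0.002,0,0],"turn":[0,0,0]},
  ],
)

```text
time: 24.9
position: [0.5526, 0.0727, 0.1859]
tool_rot: [-1.996, -2.423, -0.002]
ft_force: [-2.6, 7.7, 0.2]
grip_width: 0.007
grip_force: 3.6
```

step_arm(
  commands=[
    {"travel":[-0.001,0,0],"turn":[0,0,0]},
    {"travel":[-0.002,0,0],"turn":[0,0,0]},
  ],
)

```text
time: 25.1
position: [0.5529, 0.0712, 0.1859]
tool_rot: [-1.995, -2.423, -0.003]
ft_force: [-1.6, 8.0, 1.5]
grip_width: 0.005
grip_force: 4.0
```

step_arm(
  commands=[
    {"travel":[-0.001,0,0],"turn":[0,0,0]},
    {"travel":[-0.0015,0,0],"turn":[0,0,0]},
  ],
)

```text
time: 25.3
position: [0.5531, 0.0702, 0.186]
tool_rot: [-1.994, -2.423, -0.003]
ft_force: [-2.2, 9.2, -0.0]
grip_width: -0.001
grip_force: 4.3
```

step_arm(
  commands=[
    {"travel":[-0.001,0,0],"turn":[0,0,0]},
    {"travel":[-0.001,0,0],"turn":[0,0,0]},
  ],
)

```text
time: 25.5
position: [0.5532, 0.0698, 0.186]
tool_rot: [-1.993, -2.423, -0.004]
ft_force: [-3.1, 8.5, 2.1]
grip_width: 0.004
grip_force: 4.7
```

step_arm(
  commands=[
    {"travel":[-0.0005,0,0],"turn":[0,0,0]},
    {"travel":[-0.001,0,0],"turn":[0,0,0]},
  ],
)

```text
time: 25.7
position: [0.5532, 0.0696, 0.186]
tool_rot: [-1.992, -2.423, -0.005]
ft_force: [-3.5, 11.1, 2.1]
grip_width: 0.003
grip_force: 5.6
```

step_arm(
  commands=[
    {"travel":[-0.0005,0,0],"turn":[0,0,0]},
    {"travel":[-0.001,0,0],"turn":[0,0,0]},
  ],
)

```text
time: 25.9
position: [0.5532, 0.0693, 0.186]
tool_rot: [-1.991, -2.423, -0.006]
ft_force: [-4.2, 11.1, 1.5]
grip_width: 0.001
grip_force: 6.2
```

step_arm(
  commands=[
    {"travel":[-0.0005,0,0],"turn":[0,0,0]},
    {"travel":[-0.001,0,0],"turn":[0,0,0]},
  ],
)

```text
time: 26.1
position: [0.5533, 0.069, 0.186]
tool_rot: [-1.99, -2.423, -0.006]
ft_force: [-4.2, 13.5, 1.8]
grip_width: 0.002
grip_force: 6.8
```

step_arm(
  commands=[
    {"travel":[-0.0005,0,0],"turn":[0,0,0]},
    {"travel":[-0.001,0,0],"turn":[0,0,0]},
  ],
)

```text
time: 26.3
position: [0.5533, 0.0687, 0.186]
tool_rot: [-1.989, -2.423, -0.007]
ft_force: [-4.1, 13.9, 1.8]
grip_width: 0.004
grip_force: 7.4
```

Run:
```python
from h import *
push()
```

```text
t 26.3 y 0.0589 x -0.0005 z 0.186 Fpush 14.43 ft [-4.1 13.9  1.8]
```

step_arm(
  commands=[
    {"travel":[-0.0005,0,0],"turn":[0,0,0]},
    {"travel":[-0.001,0,0],"turn":[0,0,0]},
    {"travel":[-0.001,0,0],"turn":[0,0,0]},
  ],
)

```text
time: 26.6
position: [0.5537, 0.0668, 0.186]
tool_rot: [-1.99, -2.423, -0.006]
ft_force: [-3.4, 12.9, 1.7]
grip_width: 0.002
grip_force: 6.3
```

Run:
```python
from h import *
import cv2
push()
a=cv2.imread("pics/scene0.png");b=ctrl.get_image("scene")[:,:,::-1].copy();cv2.imwrite("pics/now1.png",b)
# hook tail/arm region near frame top: vertical shift by phase correlation of arm patch
for (x,y,w,h) in [(296,186,20,20),(300,184,14,16),(294,194,16,16)]:
    t=cv2.resize(a[y:y+h,x:x+w],None,fx=5,fy=5,interpolation=cv2.INTER_CUBIC); r=cv2.resize(b[y-8:y+h+8,x-8:x+w+8],None,fx=5,fy=5,interpolation=cv2.INTER_CUBIC)
    m=cv2.minMaxLoc(cv2.matchTemplate(r,t,cv2.TM_CCOEFF_NORMED)); print((m[3][0]/5-8,m[3][1]/5-8),round(m[1],3))
```

```text
t 26.6 y 0.057 x -0.0005 z 0.186 Fpush 13.35 ft [-3.4 12.9  1.7]
(0.1999999999999993, 0.40000000000000036) 0.826
(0.0, 1.4000000000000004) 0.651
(0.1999999999999993, 0.0) 0.978
```

The tool jumped 1.9 mm on a 1 mm command and the force dropped, which looks like the click. I'll back off slowly and check that the guard holds.

step_arm(
  commands=[
    {"travel":[0.002,0,0],"turn":[0,0,0]},
    {"travel":[0.004,0,0],"turn":[0,0,0]},
    {"travel":[0.006,0,0],"turn":[0,0,0]},
  ],
)

```text
time: 26.95
position: [0.5536, 0.0674, 0.186]
tool_rot: [-1.998, -2.424, 0.0]
ft_force: [-0.4, 2.4, 1.1]
grip_width: 0.006
grip_force: 0.8
```

step_arm(
  commands=[
    {"travel":[0.003,0,0],"turn":[0,0,0]},
    {"travel":[0.006,0,0],"turn":[0,0,0]},
    {"travel":[0.01,0,0],"turn":[0,0,0]},
    {"travel":[0.014,0,0],"turn":[0,0,0]},
    {"travel":[0.014,0,0],"turn":[0,0,0]},
  ],
)

```text
time: 27.45
position: [0.5511, 0.0813, 0.1859]
tool_rot: [-1.998, -2.424, 0.0]
ft_force: [0.4, 1.2, 1.1]
grip_width: 0.007
grip_force: 0.0
```

step_arm(
  commands=[
    {"travel":[0,0,-0.02],"turn":[0,0,0]},
    {"travel":[0,0,-0.05],"turn":[0,0,0]},
    {"travel":[0,0,-0.09],"turn":[0,0,0]},
    {"travel":[0.03,0,-0.13],"turn":[0,0,0]},
    {"travel":[0.07,0,-0.16],"turn":[0,0,0]},
  ],
)

```text
time: 27.95
position: [0.5389, 0.1471, 0.3492]
tool_rot: [2.005, 2.415, 0.004]
ft_force: [0.7, 1.2, -1.2]
grip_width: 0.011
grip_force: 0.0
```

step_arm(
  commands=[
    {"travel":[0.04,0,0],"turn":[0,0,0]},
    {"travel":[0.08,0,0],"turn":[0,0,0]},
    {"travel":[0.12,0,0],"turn":[0,0,0]},
    {"travel":[0.16,0,0],"turn":[0,0,0]},
    {"travel":[0.16,0,0],"turn":[0,0,0]},
  ],
)

```text
time: 28.45
position: [0.5043, 0.3139, 0.3448]
tool_rot: [-1.984, -2.431, 0.0]
ft_force: [-0.1, -0.7, -0.7]
grip_width: 0.006
grip_force: 0.0
```

Run:
```python
from h import *
import cv2
push()
s=ctrl.get_image("scene")[:,:,::-1];t=ctrl.get_image("top")[:,:,::-1]
cv2.imwrite("pics/end.png",cv2.hconcat([cv2.resize(s[150:260,260:360],(400,440),interpolation=cv2.INTER_CUBIC),cv2.resize(t[145:255,250:350],(400,440),interpolation=cv2.INTER_CUBIC)]))
t0=cv2.imread("pics/top0.png"); cv2.imwrite("pics/topend.png",t); d=cv2.absdiff(t,t0).max(2)
for n,(x,y,w,h) in dict(box=(432,198,32,40),tin=(388,152,34,36),spanner=(170,172,24,74)).items(): print(n,int((d[y:y+h,x:x+w]>40).sum()))
```

```text
t 28.45 y 0.3089 x -0.0024 z 0.3448 Fpush -0.7 ft [-0.1 -0.7 -0.7]
box 0
tin 0
spanner 1630
```

View pics/end.png

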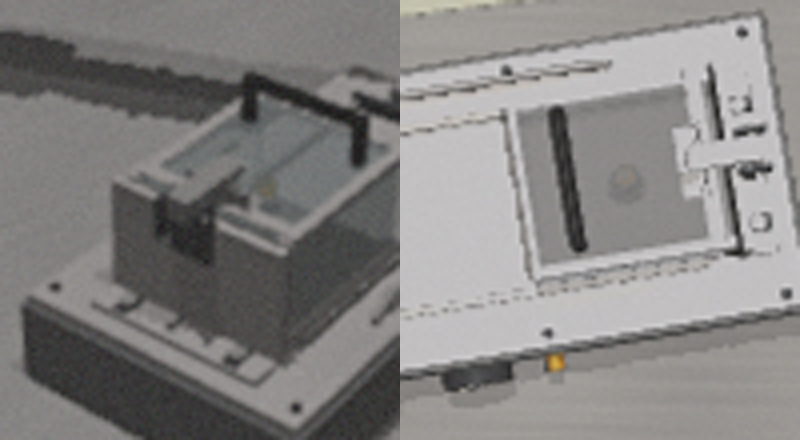

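The picture shows the guard shut over the injector (visible at about (628,183)) and the hook lying flat over the strike plate. On backing off, the force vanished within 0.6 mm, so the guard did not follow. One numeric check of the handle, then hand in.

Run:
```python
from h import *
S=np.r_[S0,0]; E3=np.r_[EY,0]
print("handle y",(np.mean([hit("top",crop(p,4,[150,145]),.194) for p in((555,110),(577,245))],0)-S)@E3)
t0=(np.mean([hit("top",crop(p,4,[150,145]),.194) for p in((955,110),(977,245))],0)-S)@E3
print("handle y (pane offset 250)",(np.mean([hit("top",crop((p[0]-400,p[1]),4,[250,145]),.194) for p in((555,110),(577,245))],0)-S)@E3)
print(ctrl.close_job())
```

```text
handle y 0.041136182290689154
handle y (pane offset 250) 0.041136182290689154
the job is handed in; nothing more can be done
None
```

The job is handed in at about 28.5 s: the injector is fully home in the socket, and the guard is shut and held by its catch at about 13 N of push, with the handle where a latched guard puts it. The arm is clear and the gripper is holding nothing. The box and tin show no change in the pictures; the spanner was hidden by the arm, so I could not confirm it that way.

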